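# Change the paper roll on the studio's bench holder

## Task

The masking paper on the bench holder is used up: lift the bare cardboard core clear of the end stop, slide it off the open end of the bar and put it in the green tub of cores. Then load the fresh roll from the cardboard tray: thread it fully onto the bar, past the end stop, and leave it hanging there, without disturbing the bottle, the can or the brush pot.

Things in the scene. Friction and masses are not known exactly. Their poses are not given: they have to be found in the camera images.
- bar_mid (a point): Mid-point, on the axis, of the level steel bar of the grey roll holder; 125 mm above the table. z up; y runs along the bar, fixed end at +y, open end at -y. The bar, 20 mm in diameter, is free for 175 mm, from the upright's face at y = +87.5 mm to the black end stop at y = -87.5 mm.
- bar_tip (a point): Open end of the bar, at y = -99.5 mm from bar_mid (same axes). The black round end stop, 28 mm in diameter and concentric with the bar, fills the last 12 mm; its inner face is square, its outer edge bevelled.
- holder: Grey steel roll holder, fixed to the table: base plate 110 x 235 x 8 mm, upright plate 55 mm wide and 12 mm thick with its top 150 mm above the table, a low steel tear-off edge (30 mm high) along its -x side. Origin on the table under bar_mid, same axes.
- core_center (a point): Centre of the bare brown cardboard core, a stiff tube 150 mm long along its own y axis, 44 mm outside and 38 mm inside diameter, about 45 g. It starts hanging loosely on the bar near its middle, its axis 9 mm below the bar's. It passes the end stop only when lifted so that its axis is within 5 mm of the bar's.
- roll_center (a point): Centre of the fresh roll of white masking paper with a blue band round its middle: firm, 150 mm long along its own y axis, 60 mm outside diameter, through bore 38 mm in diameter, about 190 g. It starts lying in the cardboard tray, its axis 34 mm above the table. Loaded, it hangs with its axis 9 mm below the bar's.
- tray: Shallow cardboard tray in which the fresh roll lies, fixed; 160 (x) x 210 (y) x 28 mm high, 4 mm walls and floor; origin at the centre of its underside on the table, z up.
- tub: Open green plastic tub for spent cores, fixed; 190 (x) x 230 (y) x 75 mm high, 5 mm walls and floor; origin at the centre of its underside on the table, z up.
- bottle: Blue plastic paint bottle with a yellow label, standing, 60 mm in diameter, 150 mm high; origin at the centre of its base. A bystander.
- can: Red drinks can, standing, 66 mm in diameter, 115 mm high; origin at the centre of its base. A bystander.
- brushpot: White ceramic pot with three brushes, standing, 80 mm in diameter, 95 mm high (brushes to about 210 mm); origin at the centre of its base. A bystander.
Not all that is in view belongs to the job. Leave any purple or turquoise look-alike of the part that bears core_center alone.

How it is judged (in metres and radians):
On the way, in this order (a step that is already met when the one before it is completed fails the run):
1. the empty core has been drawn off past the open end of the bar (y of core_center in the frame of bar_mid below -0.175 m), for 0.1 s.
2. the core is in the tub, before the fresh roll goes on the bar (x of core_center in the frame of tub between -0.09 and 0.09 m and y of core_center in the frame of tub between -0.11 and 0.11 m and z of core_center in the frame of tub between 0 and 0.075 m and distance between roll_center and bar_mid above 0.08 m), for 0.2 s.
At the end, for the whole second after the job is handed in: The core rests inside the tub, its centre between the walls and below the rim. The fresh roll hangs still on the bar between end stop and upright: its centre within 16 mm of mid-bar lengthwise, 10 mm sideways, 3 to 15 mm below the bar axis, parallel within 5 degrees (x of core_center in the frame of tub between -0.09 and 0.09 m and y of core_center in the frame of tub between -0.11 and 0.11 m and z of core_center in the frame of tub between 0 and 0.075 m and y of roll_center in the frame of bar_mid between -0.016 and 0.016 m and x of roll_center in the frame of bar_mid between -0.01 and 0.01 m and z of roll_center in the frame of bar_mid between -0.015 and -0.003 m and angle between the y axis of roll_center and the y axis of bar_mid, either way round below 0.09 rad and linear speed of each of roll, core below 0.03 m/s); the robot touches nothing.
It fails at once if the paint bottle is moved more than 30 mm or tipped (distance of bottle from where it was at the start of the episode above 0.03 m or angle between bottle's own z axis and vertical above 0.35 rad).
It fails at once if the can is moved more than 30 mm or tipped (distance of can from where it was at the start of the episode above 0.03 m or angle between can's own z axis and vertical above 0.35 rad).
It fails at once if the brush pot is moved more than 30 mm or tipped (distance of brushpot from where it was at the start of the episode above 0.03 m or angle between brushpot's own z axis and vertical above 0.35 rad).
It also fails if it takes over 72 s, if anything falls off the work surface, if the arm or the gripper's body presses on something with over 40 N, if the wrist force passes 120 N, or if a joint passes its speed limit or range.

## Robot

A 6-joint arm with a two-finger parallel gripper is mounted at the origin on the work surface. World frame = base frame: x ahead of the robot, y to its left, z up, the work surface at z = 0. Lengths are in mm, angles in rad, forces in N, time in s.
With the tool pointing down it reaches from about 275 to 750 mm from the base axis. Payload 10.2 kg.
Tool frame: the origin (TCP) lies between the finger pads; the fingertips stand 17 mm ahead of it and the grasp point (between the pads) lies 2 mm behind it; z points along the fingers, y is the line along which they close (so a half turn about z gives the same grasp; the last joint's range is limited). The gripper opens to 85 mm and grips with 20 to 120 N. Pads are 22 mm wide; open, the fingers measure 114 mm over their backs; the gripper's body (76 mm by 85 mm) begins 54 mm behind the grasp point. The pads swing forward as they close: fully open they stand 13 mm farther back than shut.
Start: joints at [-0.223, 0.313, 1.498, -0, 1.331, -0.223], TCP at [525.006, -0.014, 248.294] pointing down, gripper open.
Joint ranges: [-2.94, 2.94], [-0.97, 2.17], [0.19, 2.56], [-1.23, 4.37], [0.02, 3.11], [-2.88, 2.88]. Speed limits (rad/s): [2.39, 2.39, 3.01, 3.14, 3.14, 3.14].

## Interface

Orientations are given as a unit quaternion [w, x, y, z].
In Python, from rig import * gives the robot as it stands.
- The arm moves only by the tool step_arm, never from a script. Its argument "commands" is text: rows parted by semicolons, each of 7 numbers parted by spaces: the opening, from 0 (shut) to 1 (fully open), then the shift along the tool's x, y, z in cm, then the turn, a rotation vector about the tool's x, y, z in rad. In form: hand x y z rx ry rz; .... A call has 1 to 20 rows; each row is the pose to reach, as a shift and turn from the pose commanded when the call began, along the tool's axes at that moment; what a row does not reach only later rows make up. A row lasts 1/12 s, in which the tool goes at most 41.7 mm and 7.16 degrees, less where a joint would pass 70% of its speed; a pose out of reach is approached as far as the arm can. A call with a gripper value outside its range is refused whole. The fingers move at their own pace and stop on an object; "newtons" is the grip in N (left out, the last holds). Time passes only in rows, so rows that repeat a pose let the fingers close. It gives the time, the measured TCP pose, the force, the opening and the grip force at its end, in the units of the state.
- sense(): the state, without advancing time (a new reading comes with each control period).
- capture(name): name is "scene" or "side" or "wrist"; returns the picture (480x640x3 uint8, red, green, blue); there is no depth.
- camera_model(name): a dict with "mtx" (3x3 intrinsics, pixels), "eye" and "rotation" of the camera in the world. Camera axes: x right, y down, z forward; pixel columns grow to the right and rows downward; lengths in mm; the calibration is good to about 2 mm. A picture is of the moment at which its call begins: read the wrist's pose just before it. camera_model takes no time and is no camera call; for the wrist camera it gives the pose at the moment of the call.
- finish_job(): hands the job in; it is judged then, once.
Trained networks look in the newest picture that a camera, given by its name, has taken for a name from the list of things; names that differ only in an ending like _2 or _b are one class to them, and where a whole thing is asked for, a point or a joint stands for the part that bears it (a point fixed in the world has none). Each returns a list of dicts, best first, with "score" (0 to 1); they miss things now and then, are a little off and sometimes report something else, mostly with a low value. They report only what shows in the picture. A call takes as long as a camera call. They do not tell look-alikes from the thing itself.
- search_frame(camera, label): "rect" ([centre column, centre row, width, height] in pixels, round what is visible of it).
- trace(camera, label): "mask" (480x640 bool, what is visible of it) and "rect" ([centre column, centre row, width, height] in pixels, round what is visible of it).
- spot_point(camera, label): "xy" ([column, row] in pixels: a listed point, or the origin of a listed thing).
The state is a dict: "time_s": time; "joints": joint angles; "dq": joint speeds; "tau": joint torques, N m; "eef_pos": TCP position; "ee_rot": TCP orientation; "force": force on the tool from outside, world axes, zero at the start; "wrist_torque": the same for the moment, N m; "grip_width": opening from 0.0 (shut) to 1.0 (fully open); "grip_force": force on a finger pad.
Only numpy, scipy, OpenCV 4.12 (cv2) and the standard library are available. Lean on these libraries where they do the work, as an engineer would, in place of code of your own. Each camera call takes 0.05 s, during which the arm holds its last target. There are 200 camera calls.

## Working session

There is one attempt and no reset: what is moved stays moved. The work goes in short steps, Python scripts to look and compute and a tool call to move; the robot and the scene stay as the last step left them, time stands still between calls to the robot, and variables do not carry over. Pictures are saved under pics/ and viewed, at most 10 in all, crops included, and the job is handed in when it is done.

Besides the shell and the picture viewer there is one more tool, called after ">>>" as name(argument=value, ...), one argument or row to a line, values as JSON. step_arm: Moves the arm, as the interface text tells. Its arguments: {"type":"object","properties":{"commands":{"type":"string"},"newtons":{"type":"number"}},"required":["commands"]}

```bash
ls; mkdir -p pics; cat > h.py <<'E'
from rig import *
import numpy as np, cv2
def ray(m,px):
    K=np.array(m["mtx"]);R=np.array(m["rotation"]);e=np.array(m["eye"])
    d=R@np.linalg.solve(K,np.array([px[0],px[1],1.0]));return e,d/np.linalg.norm(d)
def atz(m,px,z):
    e,d=ray(m,px);return e+d*(z-e[2])/d[2]
def tri(rs):
    A=np.zeros((3,3));b=np.zeros(3)
    for e,d in rs:
        P=np.eye(3)-np.outer(d,d);A+=P;b+=P@e
    x=np.linalg.solve(A,b);return x,[round(float(np.linalg.norm((np.eye(3)-np.outer(d,d))@(x-e))),1) for e,d in rs]
def proj(m,p):
    R=np.array(m["rotation"]);c=R.T@(np.array(p)-np.array(m["eye"]));q=np.array(m["mtx"])@c;return q[:2]/q[2]
E
python3 - <<'E'
from h import *
np.set_printoptions(precision=1,suppress=True)
im={}
for c in("scene","side"):
    im[c]=capture(c);cv2.imwrite(f"pics/{c}0.png",im[c][:,:,::-1])
    m=camera_model(c);print(c,np.array(m["eye"]),np.array(m["rotation"]).tolist())
names=["bar_mid","bar_tip","holder","core_center","roll_center","tray","tub","bottle","can","brushpot"]
for n in names:
    rs=[]
    for c in("scene","side"):
        m=camera_model(c)
        r=spot_point(c,n)
        print(n,c,[(np.round(x["xy"]),round(x["score"],2)) for x in r[:3]], atz(m,r[0]["xy"],{"bar_mid":125,"bar_tip":125,"core_center":116,"roll_center":34}.get(n,0)) if r else "")
        if r: rs.append(ray(m,r[0]["xy"]))
    if len(rs)==2: print("   TRI",*tri(rs))
print(sense())
E
```

```text
pics
scene [1250.9  136.5  595.8] [-0.3080574378575812, 0.5732543871250746, 0.6610756669668159, -0.3734420773920059]
side [ -51.2 -540.2  639.8] [-0.4318704716359472, 0.8106864308852396, -0.35384653793750215, 0.17626126658213923]
bar_mid scene [] Traceback (most recent call last):
  File "<stdin>", line 13, in <module>
  File "h.py", line 7, in atz
    e,d=ray(m,px);return e+d*(z-e[2])/d[2]
        ~~~^^^^^^
  File "h.py", line 5, in ray
    d=R@np.linalg.solve(K,np.array([px[0],px[1],1.0]));return e,d/np.linalg.norm(d)
      ~^~~~~~~~~~~~~~~~~~~~~~~~~~~~~~~~~~~~~~~~~~~~~~~
ValueError: matmul: Input operand 1 has a mismatch in its core dimension 0, with gufunc signature (n?,k),(k,m?)->(n?,m?) (size 3 is different from 4)
```

The camera rotation is a quaternion; I'll convert it.

```bash
python3 - <<'E'
s=open("h.py").read()
s=s.replace('R=np.array(m["rotation"])','R=qR(m["rotation"])').replace("def ray","from scipy.spatial.transform import Rotation as Ro\ndef qR(q): return Ro.from_quat(np.array(q)[[1,2,3,0]]).as_matrix()\ndef ray",1)
open("h.py","w").write(s)
E
python3 - <<'E'
from h import *
np.set_printoptions(precision=1,suppress=True)
for c in("scene","side"): print(c,qR(camera_model(c)["rotation"])[:,2])
capture("scene");capture("side")
for n in ["bar_mid","bar_tip","holder","core_center","roll_center","tray","tub","bottle","can","brushpot"]:
    rs=[]
    for c in("scene","side"):
        m=camera_model(c)
        r=spot_point(c,n)
        for x in r[:3]: print(n,c,x["xy"],round(x["score"],2), atz(m,x["xy"],{"bar_mid":125,"bar_tip":125,"core_center":116,"roll_center":34}.get(n,0)))
        if r: rs.append(ray(m,r[0]["xy"]))
    if len(rs)==2: print("   TRI",*tri(rs))
print(sense())
E
```

```text
scene [-0.8 -0.1 -0.5]
side [ 0.6  0.6 -0.6]
bar_mid side [465.8, 379.7] 0.46 [ 358.8 -405.4  125. ]
bar_mid side [398.9, 227.3] 0.29 [ 606.  -117.2  125. ]
bar_tip scene [231.6, 263.0] 0.57 [ 603.1 -121.1  125. ]
bar_tip side [398.2, 228.4] 0.66 [ 601.7 -118.5  125. ]
   TRI [ 602.1 -119.9  125. ] [1.5, 1.5]
holder scene [289.3, 321.9] 0.95 [604.5 -23.4   0. ]
holder side [357.4, 256.4] 0.59 [599.9 -14.2   0. ]
   TRI [600.8 -19.5  -0. ] [5.0, 5.0]
core_center scene [286.7, 272.2] 0.73 [605.9 -21.9 116. ]
core_center scene [212.5, 209.2] 0.6 [ 398.3 -229.   116. ]
core_center side [365.4, 217.2] 0.79 [601.5 -32.2 116. ]
core_center side [343.5, 440.9] 0.72 [ 182.8 -337.3  116. ]
core_center side [323.9, 325.6] 0.66 [ 306.9 -186.3  116. ]
   TRI [604.9 -25.4 113.1] [3.4, 3.4]
roll_center scene [138.0, 253.2] 0.75 [ 467.1 -386.8   34. ]
roll_center side [473.0, 365.5] 0.83 [ 464.7 -376.3   34. ]
   TRI [ 467.1 -380.8   34.9] [5.1, 5.1]
tray scene [365.6, 398.8] 0.6 [761.3 128.6   0. ]
tray side [464.9, 378.9] 0.58 [ 458.7 -370.7    0. ]
   TRI [ 629.3  -88.  -232.7] [218.7, 218.7]
tub
[... 408 characters left out ...]
[ 425.8 -191.     0. ]
can side [267.2, 288.4] 0.84 [382.9  57.5   0. ]
   TRI [381.1  50.8   3. ] [3.2, 3.2]
brushpot scene [364.4, 397.7] 0.74 [759.5 126.7   0. ]
brushpot side [358.5, 205.0] 0.94 [782.6 134.7   0. ]
brushpot side [464.3, 380.4] 0.69 [ 455.3 -371.5    0. ]
   TRI [769.1 125.6  10.4] [1.5, 1.5]
{'time_s': 1.3, 'joints': array([-0.2,  0.3,  1.5,  0. ,  1.3, -0.2]), 'dq': array([-0.,  0.,  0., -0., -0., -0.]), 'tau': array([ -0. , -41.2, -26. ,  -0. ,   0. ,  -0. ]), 'eef_pos': array([525. ,  -0. , 248.3]), 'ee_rot': array([-0. ,  0.7,  0.7,  0. ]), 'force': array([ 0.2, -0.3, -0.1]), 'wrist_torque': array([ 0.,  0., -0.]), 'grip_force': 0.0, 'grip_width': 0.9990911110790275}
```

View pics/scene0.png

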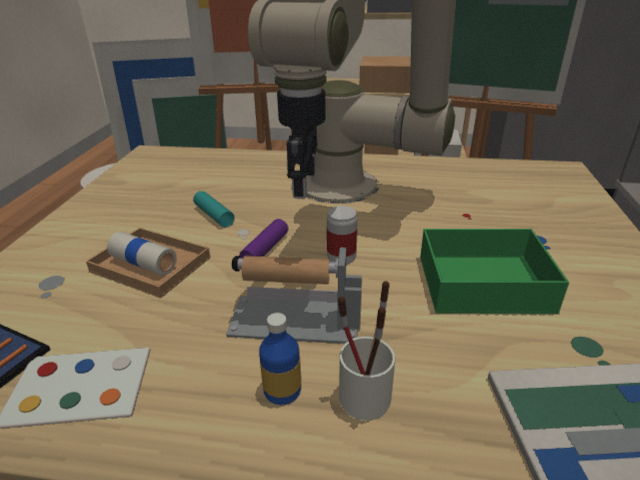

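View pics/side0.png

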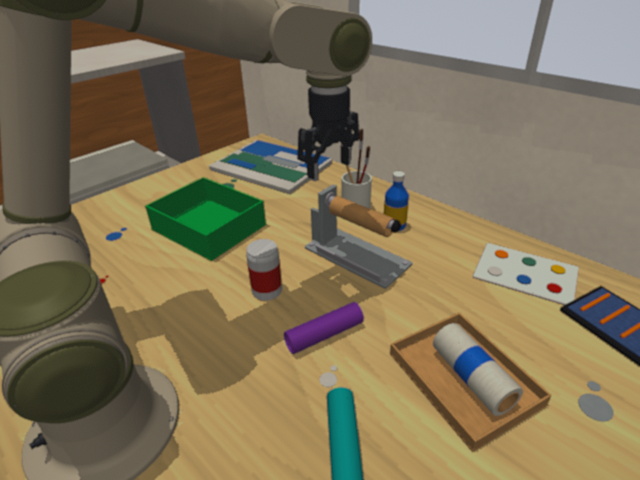

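The scene view shows the core on the bar (288,270), with the stop at (237,263), the roll in a rotated tray (140,253), the tub (485,270), the can (341,235), and the bottle and pot in front. Purple and turquoise decoys lie on the table. The side view agrees. Next I need axis directions, so I'll fit the silhouettes.

```bash
cat >> h.py <<'E'
from scipy.optimize import minimize
def cyl(x,y,z,yaw,L,D):
    t=np.linspace(0,2*np.pi,40,endpoint=False)
    a=np.array([-np.sin(yaw),np.cos(yaw),0]);b=np.array([np.cos(yaw),np.sin(yaw),0])
    return np.array([np.array([x,y,z])+s*L/2*a+D/2*(np.cos(u)*b+np.sin(u)*np.array([0,0,1])) for s in(-1,1) for u in t])
def sil(m,P):
    h=cv2.convexHull(np.array([proj(m,p) for p in P],np.float32))
    k=np.zeros((480,640),np.uint8);cv2.fillPoly(k,[np.round(h*16).astype(np.int32)],1,shift=4);return k>0
def fit(masks,x0,z,L,D):
    def f(p):
        c=0
        for m,k in masks:
            s=sil(m,cyl(p[0],p[1],z,p[2],L,D));c+=1-(s&k).sum()/(s|k).sum()
        return c
    best=min((minimize(f,[x0[0],x0[1],y],method="Nelder-Mead",options=dict(initial_simplex=[[x0[0],x0[1],y],[x0[0]+8,x0[1],y],[x0[0],x0[1]+8,y],[x0[0],x0[1],y+.2]])) for y in x0[2]),key=lambda r:r.fun)
    return best.x,best.fun
def masks(label,near,cams=("scene","side")):
    o=[]
    for c in cams:
        m=camera_model(c);q=proj(m,near)
        r=[t for t in trace(c,label) if np.hypot(t["rect"][0]-q[0],t["rect"][1]-q[1])<40]
        if r:o.append((m,np.array(r[0]["mask"],bool)))
    return o
E
python3 - <<'E'
from h import *
np.set_printoptions(precision=3,suppress=True)
for c in("scene","side"):capture(c)
mk=masks("core_center",[604,-25,116]);print("core",[fit([k],(604,-25,[0]),116,150,44) for k in mk],fit(mk,(604,-25,[-.1,.1]),116,150,44))
mk=masks("roll_center",[466,-381,34]);print("roll",[fit([k],(466,-381,[0]),34,150,60) for k in mk],fit(mk,(466,-381,[-.5,0,.5,1]),34,150,60))
w=capture("wrist");cv2.imwrite("pics/wrist0.png",w[:,:,::-1]);m=camera_model("wrist");print(m["eye"],qR(m["rotation"])[:,2])
for n in("bar_tip","holder","core_center"):print(n,[(x["xy"],round(x["score"],2),atz(m,x["xy"],{"bar_tip":125,"core_center":116}.get(n,0))) for x in spot_point("wrist",n)[:2]])
for c in("scene","side"):
    q=[t for t in trace(c,"tub")[:1]]
    for t in q:
        h=cv2.convexHull(np.argwhere(t["mask"])[:,::-1].astype(np.float32));a=cv2.approxPolyDP(h,6,True)[:,0]
        print(c,[ (p.tolist(),atz(camera_model(c),p,75)[:2].round()) for p in a])
E
```

```text
core [(array([493.383, -82.431,   1.356]), np.float64(0.42414025623735674)), (array([601.154, -22.807,   0.046]), np.float64(0.08710801393728218))] (array([601.347, -20.458,   0.01 ]), np.float64(1.0747360944241682))
roll [(array([ 464.813, -379.845,   -0.374]), np.float64(0.02741116751269035)), (array([ 466.636, -378.621,   -0.391]), np.float64(0.03733121525019856))] (array([ 465.774, -378.575,   -0.365]), np.float64(0.07513144058885379))
[523.432  77.956 374.562] [-0.001 -0.303 -0.953]
bar_tip [([415.5, 374.6], 0.55, array([ 602.092, -115.937,  125.   ]))]
holder [([386.8, 217.6], 0.8, array([595.881, -17.83 ,   0.   ]))]
core_center [([417.2, 263.3], 0.97, array([598.271, -23.559, 116.   ])), ([174.5, 326.6], 0.56, array([409.513, -77.452, 116.   ]))]
scene [([559.0, 313.0], array([607., 434.])), ([437.0, 313.0], array([633., 236.])), ([421.0, 260.0], array([479., 216.])), ([424.0, 231.0], array([368., 226.])), ([531.0, 230.0], array([337., 450.])), ([568.0, 283.0], array([520., 472.]))]
side [([265.0, 224.0], array([475., 163.])), ([209.0, 258.0], array([312., 151.])), ([154.0, 230.0], array([288., 335.])), ([146.0, 205.0], array([332., 454.])), ([204.0, 177.0], array([517., 473.])), ([261.0, 199.0], array([544., 259.]))]
```

View pics/wrist0.png

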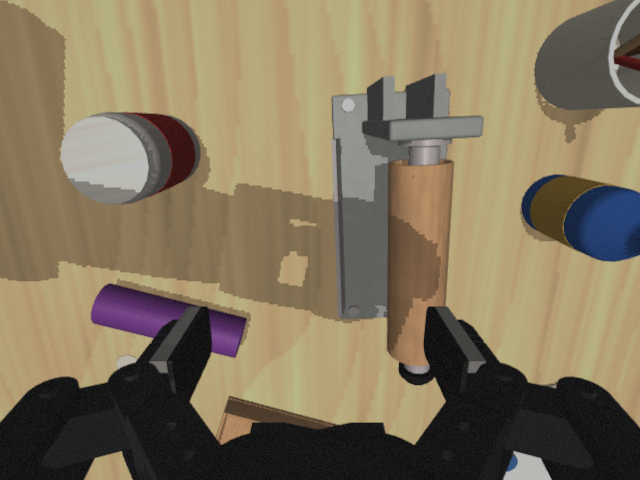

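The wrist view shows the core along the bar from (420,160) to (415,355), the black stop at (415,372), and the upright at y≈128. The base plate's left edge runs (333,96)–(341,318). I'll compute the bar yaw from these.

```bash
python3 - <<'E'
from h import *
np.set_printoptions(precision=3,suppress=True)
m=camera_model("wrist")
for c in("scene","side","wrist"):capture(c)
A=atz(m,(333,96),8);B=atz(m,(341.5,318),8);print("plate",A,B,np.arctan2(-(A-B)[0],(A-B)[1]),np.linalg.norm(A-B))
mk=masks("core_center",[600,-23,116],("wrist",));print(fit(mk,(600,-23,[-.05,.05]),116,150,44))
def cents(c,z):
    r=[t for t in trace(c,"bar_tip")]; return [(t["rect"],round(t["score"],2)) for t in r[:2]]
from h import *
M=masks("holder",[602,-20,50],("scene","side","wrist"))
print(len(M),[k.sum() for _,k in M])
def box(x0,x1,y0,y1,z0,z1): return np.array([[x,y,z] for x in(x0,x1) for y in(y0,y1) for z in(z0,z1)],float)
def ren(m,p):
    c,s=np.cos(p[2]),np.sin(p[2]);R=np.array([[c,-s,0],[s,c,0],[0,0,1]]);o=np.array([p[0],p[1],0])
    k=np.zeros((480,640),bool)
    for ob in(box(-55,55,-117.5,117.5,0,8),box(-27.5,27.5,87.5,99.5,0,150)): k|=sil(m,ob@R.T+o)
    return k
# score: holder mask pixels not covered + model pixels outside (excl. core)
def f(p,Ms):
    t=0
    for m,k in Ms:
        s=ren(m,p);t+=(s^k).sum()/k.sum()
    return t
for dy in(0,):
  for sel in(M,M[:1],M[1:2],M[2:]):
    r=min((minimize(f,[602,-20+d,y],args=(sel,),method="Nelder-Mead",options=dict(initial_simplex=[[598,-20+d,y],[606,-20+d,y],[602,-12+d,y],[602,-20+d,y+.1]])) for y in(0,.06) for d in(0,)),key=lambda r:r.fun);print(r.x,r.fun)
E
```

```text
plate [537.844 100.584   8.   ] [ 550.161 -131.53     8.   ] 0.053016027844329135 232.44111756506052
(array([597.919, -23.535,   0.049]), np.float64(0.12701309004363348))
3 [np.int64(6495), np.int64(4103), np.int64(18427)]
[595.638 -12.8     0.028] 1.1657709218693568
[582.312 -13.592  -0.07 ] 0.3639722863741339
[600.641 -10.603   0.068] 0.13965391177187425
[593.674 -12.474   0.015] 0.5782818689965811
```

>>> step_arm(
  commands="1 -2.2 7.4 0 0 0 -0.05;1 -2.2 7.4 0 0 0 -0.05;1 -2.2 7.4 4 0 0 -0.05;1 -2.2 7.4 4 0 0 -0.05;1 -2.2 7.4 4 0 0 -0.05",
  newtons=30,
)

```text
time_s: 2.67
eef_pos: [597.9, -21.7, 206.8]
ee_rot: [-0.002, 0.689, 0.725, -0.001]
force: [-0.6, 0.1, 1.0]
grip_width: 0.999
grip_force: 0.0
```

```bash
python3 - <<'E'
from h import *
np.set_printoptions(precision=3,suppress=True)
m=camera_model("wrist");w=capture("wrist");cv2.imwrite("pics/wrist1.png",w[:,:,::-1]);s=sense();print(s["time_s"],s["eef_pos"])
mk=masks("core_center",[600,-23,116],("wrist",));print(fit(mk,(600,-23,[-.05,.05]),116,150,44))
for n in("bar_tip","bar_mid","core_center"):print(n,[(x["xy"],round(x["score"],2),atz(m,x["xy"],{"bar_tip":125,"bar_mid":125,"core_center":116}.get(n,0))) for x in spot_point("wrist",n)[:2]])
E
```

```text
2.7167 [598.333 -21.738 208.691]
(array([598.467, -23.425,   0.051]), np.float64(0.007578825571304626))
bar_tip [([319.5, 387.7], 0.86, array([ 601.838, -115.533,  125.   ]))]
bar_mid []
core_center [([73.0, 315.2], 0.71, array([435.943, -73.98 , 116.   ])), ([319.9, 257.9], 0.7, array([597.478, -25.102, 116.   ]))]
```

View pics/wrist1.png

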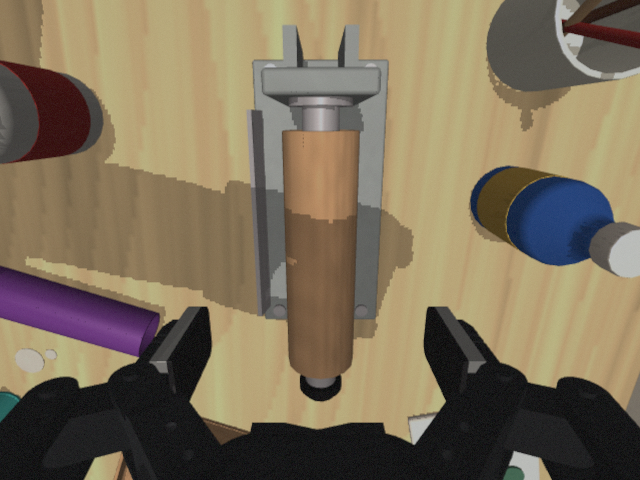

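The wrist view shows the core centred (321,250) between the open fingers, the stop at (320,385) and the upright at (320,85). The silhouette fit is very tight: (598.5, -23.4), yaw 0.051. I'll descend and grasp.

>>> step_arm(
  commands="1 -0.2 0 4 0 0 0;1 -0.2 0 8 0 0 0;1 -0.2 0 9.6 0 0 0;1 -0.2 0 9.6 0 0 0;1 -0.2 0 9.6 0 0 0;0 -0.2 0 9.6 0 0 0;0 -0.2 0 9.6 0 0 0;0 -0.2 0 9.6 0 0 0;0 -0.2 0 9.6 0 0 0;0 -0.2 0 9.6 0 0 0;0 -0.2 0 9.6 0 0 0;0 -0.2 0 9.6 0 0 0;0 -0.2 0 9.6 0 0 0",
  newtons=30,
)

```text
time_s: 4.0
eef_pos: [599.6, -24.1, 113.7]
ee_rot: [0.001, 0.689, 0.725, 0.001]
force: [-2.1, 0.7, 7.9]
grip_width: 0.51
grip_force: 30.3
```

>>> step_arm(
  commands="0 0 0 -0.5 0 0 0;0 0 0 -1.0 0 0 0;0 0 0 -1.0 0 0 0;0 0 0 -1.0 0 0 0",
)

```text
time_s: 4.33
eef_pos: [599.2, -24.0, 122.6]
ee_rot: [0.0, 0.689, 0.725, 0.0]
force: [-0.7, -0.4, -0.9]
grip_width: 0.508
grip_force: 30.8
```

```bash
python3 - <<'E'
from h import *
np.set_printoptions(precision=3,suppress=True)
m=camera_model("wrist");m2=camera_model("side");w=capture("wrist");a=capture("side");s=sense();print(s["time_s"],s["eef_pos"],s["force"],s["wrist_torque"])
x,y,_=[int(v) for v in (*proj(m2,[599,-60,120]),0)]
a=cv2.resize(a[y-50:y+60,x-70:x+70],None,fx=4,fy=4,interpolation=cv2.INTER_CUBIC)[:,:,::-1]
cv2.imwrite("pics/lift.png",cv2.hconcat([cv2.resize(w,(560,420))[:,80:310,::-1]*0+cv2.resize(w[:,:,::-1],(560,420))[:,165:395],cv2.resize(a,(535,420))]))
E
```

```text
4.4333 [598.997 -23.991 122.115] [-0.648  0.498 -0.108] [ 0.002 -0.002  0.036]
```

View pics/lift.png

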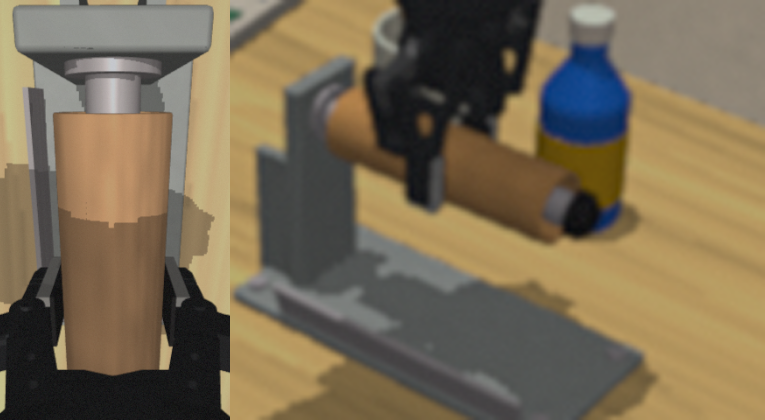

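The crops show the core gripped and concentric with the bar within about 1–2 mm, with contact force near zero. I'll draw it off.

>>> step_arm(
  commands="0 -2 0 0 0 0 0;0 -4 0 0 0 0 0;0 -5 0 0 0 0 0;0 -5 0 0 0 0 0",
)

```text
time_s: 4.77
eef_pos: [601.6, -75.7, 122.0]
ee_rot: [-0.0, 0.69, 0.724, -0.0]
force: [0.3, -0.2, 0.8]
grip_width: 0.51
grip_force: 30.8
```

>>> step_arm(
  commands="0 -3 0 0 0 0 0;0 -6 0 0 0 0 0;0 -9 0 0 0 0 0;0 -12 0 0 0 0 0;0 -15 0 0 0 0 0;0 -15.5 0 0 0 0 0;0 -15.5 0 0 0 0 0;0 -15.5 0 0 0 0 0",
)

```text
time_s: 5.43
eef_pos: [609.4, -227.6, 122.0]
ee_rot: [-0.0, 0.689, 0.725, 0.0]
force: [1.0, 0.2, -0.2]
grip_width: 0.51
grip_force: 30.8
```

```bash
python3 - <<'E'
from h import *
np.set_printoptions(precision=3,suppress=True)
m=camera_model("wrist");w=capture("wrist");s=sense();print(s["time_s"],s["eef_pos"],s["force"])
cv2.imwrite("pics/wrist2.png",w[:,:,::-1])
for n in("bar_tip","bar_mid"):print(n,[(x["xy"],round(x["score"],2),atz(m,x["xy"],125)) for x in spot_point("wrist",n)[:2]])
mk=masks("core_center",[608,-230,124],("wrist",));print(fit(mk,(608,-230,[-.05,.05]),124,150,44) if mk else "")
E
```

```text
5.4833 [ 609.461 -227.109  122.152] [-0.465 -0.258 -0.826]
bar_tip [([321.9, 7.5], 0.94, array([ 603.594, -117.852,  125.   ]))]
bar_mid []
```

View pics/wrist2.png

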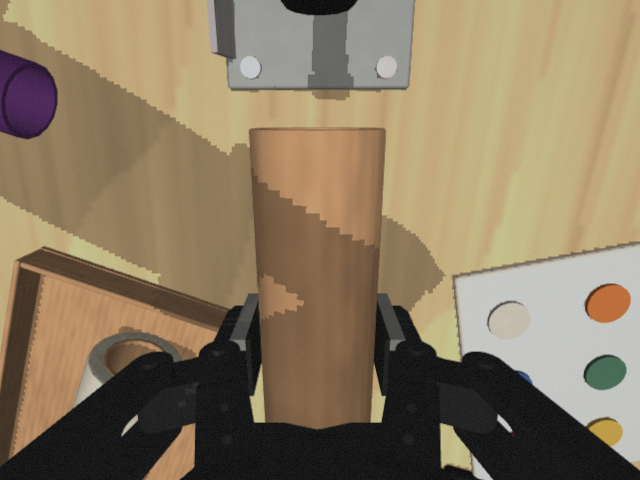

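The core is off the bar; its near end is at row 130, and the holder plate and stop sit at the top of the image. The tip at (603.6, -118) confirms the bar line. Next, the tub.

>>> step_arm(
  commands="0 -0.5 0 -4 0 0 0;0 -0.5 0 -8 0 0 0;0 -0.5 0 -12 0 0 0;0 2 -0.5 -14 0 0 0;0 5.5 -1.3 -14 0 0 0;0 9 -2.2 -14 0 0 0;0 13 -3 -14 0 0 0;0 17 -4 -14 0 0 0;0 21 -5 -14 0 0 0;0 25 -6 -14 0 0 0;0 29 -7 -14 0 0 0;0 33 -8 -14 0 0 0;0 37 -9 -14 0 0 0;0 41 -10 -14 0 0 0;0 45 -11 -14 0 0 0;0 49 -12 -14 0 0 0;0 53 -13 -14 0 0 -0.04;0 56 -13.4 -14 0 0 -0.08;0 58.5 -13.4 -14 0 0 -0.08;0 58.5 -13.4 -14 0 0 -0.08",
)

```text
time_s: 7.3
eef_pos: [444.4, 353.0, 262.2]
ee_rot: [-0.0, 0.658, 0.753, 0.0]
force: [0.1, -0.1, 0.1]
grip_width: 0.51
grip_force: 31.0
```

>>> step_arm(
  commands="0 0 0 0 0 0 0;0 0 0 0 0 0 0",
)

```text
time_s: 7.47
eef_pos: [445.9, 348.6, 262.3]
ee_rot: [0.0, 0.66, 0.752, -0.0]
force: [0.5, 0.1, -0.3]
grip_width: 0.506
grip_force: 31.0
```

```bash
python3 - <<'E'
from h import *
np.set_printoptions(precision=3,suppress=True)
s=sense();print(s["time_s"],s["eef_pos"],s["ee_rot"],s["grip_width"],s["grip_force"])
m=camera_model("wrist");w=capture("wrist");cv2.imwrite("pics/wrist3.png",w[:,:,::-1])
for n in("tub",):print(n,[(x["xy"],round(x["score"],2),atz(m,x["xy"],0)) for x in spot_point("wrist",n)[:2]])
for t in trace("wrist","tub")[:1]: print(t["rect"])
E
```

```text
7.4667 [445.95  348.608 262.262] [ 0.     0.66   0.752 -0.   ] 0.5062458507676626 30.998051807982847
tub []
[308.8, 195.4, 243.4, 262.1]
```

View pics/wrist3.png

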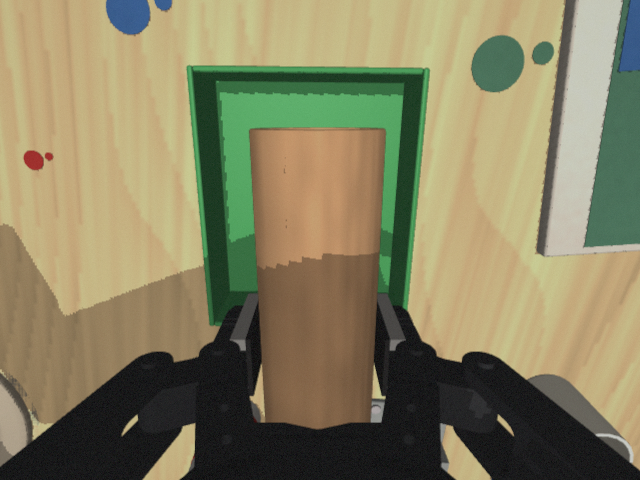

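The tub rim corners are at (188,67), (428,69), (209,325) and about (408,320), with the core above it. I'll compute the tub centre.

```bash
python3 - <<'E'
from h import *
np.set_printoptions(precision=3,suppress=True)
m=camera_model("wrist");c=[atz(m,p,75) for p in((188,67),(428,69),(209,325))];print(*c,(c[1]+c[2])/2)
E
```

```text
[329.964 452.626  75.   ] [515.314 475.023  75.   ] [355.105 226.635  75.   ] [435.209 350.829  75.   ]
```

>>> step_arm(
  commands="0 0 -1 4 0 0 0;0 0 -1 8 0 0 0;0 0 -1 12 0 0 0;0 0 -1 16 0 0 0;0 0 -1 20 0 0 0;0 0 -1 22.2 0 0 0;0 0 -1 22.2 0 0 0;0 0 -1 22.2 0 0 0;1 0 -1 22.2 0 0 0;1 0 -1 22.2 0 0 0;1 0 -1 22.2 0 0 0;1 0 -1 22.2 0 0 0;1 0 -1 22.2 0 0 0;1 0 -1 18 0 0 0;1 0 -1 14 0 0 0;1 0 -1 10 0 0 0;1 0 -1 5 0 0 0;1 0 -1 0 0 0 0;1 0 -1 0 0 0 0;1 0 -1 0 0 0 0",
)

```text
time_s: 9.28
eef_pos: [437.4, 348.2, 267.4]
ee_rot: [0.002, 0.66, 0.752, 0.004]
force: [0.0, -0.2, -0.8]
grip_width: 0.994
grip_force: 0.0
```

```bash
python3 - <<'E'
from h import *
np.set_printoptions(precision=3,suppress=True)
s=sense();print(s["time_s"],s["eef_pos"],s["joints"],s["grip_width"],s["force"])
m=camera_model("wrist");w=capture("wrist");cv2.imwrite("pics/wrist4.png",w[:,:,::-1])
print([(x["xy"],round(x["score"],2),atz(m,x["xy"],27)) for x in spot_point("wrist","core_center")[:3]])
E
```

```text
9.2833 [437.397 348.164 267.401] [0.463 0.371 1.367 0.    1.395 0.333] 0.9938350089725843 [ 0.042 -0.192 -0.791]
[([315.4, 204.7], 0.91, array([435.966, 346.613,  27.   ]))]
```

View pics/wrist4.png

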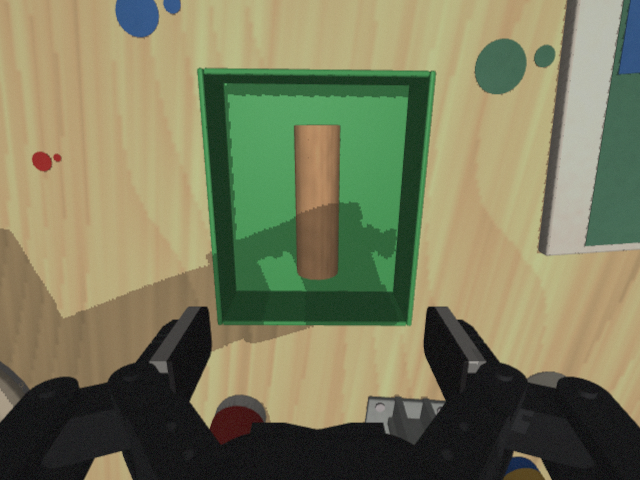

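The core lies in the tub at (316,203). I'll fly to the roll.

>>> step_arm(
  commands="1 -4 -0.4 0 0 0 0;1 -8 -0.7 0 0 0 0.04;1 -12 -1.1 0 0 0 0.08;1 -16 -1.4 0 0 0 0.12;1 -20 -1.8 0 0 0 0.16;1 -24 -2.2 0 0 0 0.2;1 -28 -2.5 0 0 0 0.24;1 -32 -2.9 0 0 0 0.28;1 -36 -3.2 0 0 0 0.32;1 -40 -3.6 0 0 0 0.36;1 -44 -4 0 0 0 0.4;1 -48 -4.3 0 0 0 0.44;1 -52 -4.7 0 0 0 0.48;1 -56 -5 0 0 0 0.5;1 -60 -5.4 0 0 0 0.5;1 -64 -5.8 0 0 0 0.5;1 -68 -6.1 0 0 0 0.5;1 -71 -6.5 0 0 0 0.5;1 -72.5 -6.5 0 0 0 0.5;1 -72.5 -6.5 0 0 0 0.5",
)

```text
time_s: 11.05
eef_pos: [464.9, -382.3, 259.3]
ee_rot: [-0.002, 0.826, 0.564, -0.0]
force: [-0.7, -0.4, -0.8]
grip_width: 0.999
grip_force: 0.0
```

>>> step_arm(
  commands="1 0 0 0 0 0 0;1 0 0 0 0 0 0;1 0 0 0 0 0 0",
)

```text
time_s: 11.3
eef_pos: [466.0, -378.6, 262.0]
ee_rot: [-0.0, 0.825, 0.565, 0.0]
force: [0.5, 0.1, 0.5]
grip_width: 1.004
grip_force: 0.0
```

```bash
python3 - <<'E'
from h import *
np.set_printoptions(precision=3,suppress=True)
m=camera_model("wrist");w=capture("wrist");cv2.imwrite("pics/wrist5.png",w[:,:,::-1])
s=sense();print(s["time_s"],s["eef_pos"],s["joints"],np.array(m["eye"]))
mk=masks("roll_center",[466,-379,34],("wrist",));r=fit(mk,(466,-379,[-.37,-.3]),34,150,60);print(r)
R=qR(s["ee_rot"]);d=np.array([r[0][0],r[0][1],0])-s["eef_pos"];print("shift tool",R.T@d, "yaw tool",np.arctan2(-R[0,0],R[1,0]))
E
```

```text
11.35 [ 466.083 -378.697  262.241] [-0.877  0.474  1.229  0.     1.439 -0.508] [ 492.567 -305.969  388.307]
(array([ 463.253, -378.397,   -0.369]), np.float64(0.01750741839762615))
shift tool [ -0.812  -2.658 262.241] yaw tool -0.3687991066732106
```

View pics/wrist5.png

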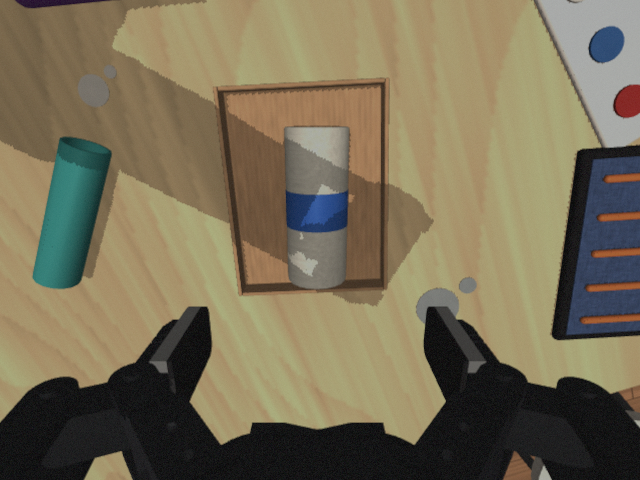

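The roll lies at (317,207), parallel to the fingers and right of the tray's middle. The wall gap is about 33 px on the right, so I'll approach with a slightly reduced opening.

>>> step_arm(
  commands="0.92 -0.1 -0.2 4 0 0 0;0.92 -0.1 -0.2 8 0 0 0;0.92 -0.1 -0.2 12 0 0 0;0.92 -0.1 -0.2 16 0 0 0;0.92 -0.1 -0.2 19 0 0 0;0.92 -0.1 -0.2 21 0 0 0;0.92 -0.1 -0.2 22 0 0 0;0.92 -0.1 -0.2 23 0 0 0;0.92 -0.1 -0.2 23.5 0 0 0;0.92 -0.1 -0.2 23.5 0 0 0;0.92 -0.1 -0.2 23.5 0 0 0",
)

```text
time_s: 12.32
eef_pos: [464.1, -380.4, 28.3]
ee_rot: [0.001, 0.825, 0.565, 0.0]
force: [0.4, 0.5, 0.3]
grip_width: 0.921
grip_force: 0.0
```

>>> step_arm(
  commands="0 0 0 0 0 0 0;0 0 0 0 0 0 0;0 0 0 0 0 0 0;0 0 0 0 0 0 0;0 0 0 0 0 0 0;0 0 0 0 0 0 0;0 0 0 0 0 0 0",
  newtons=50,
)

```text
time_s: 12.9
eef_pos: [464.2, -380.5, 28.6]
ee_rot: [0.001, 0.825, 0.565, 0.0]
force: [-0.3, 0.4, 6.4]
grip_width: 0.694
grip_force: 54.8
```

>>> step_arm(
  commands="0 0 0 -2 0 0 0;0 0 0 -5 0 0 0;0 0 0 -9 0 0 0;0 0 0 -12 0 0 0;0 3 1.3 -14 0 0 -0.06;0 6 2.6 -14 0 0 -0.12;0 9 3.9 -14 0 0 -0.18;0 12 5.2 -14 0 0 -0.24;0 15 6.5 -14 0 0 -0.3;0 17 7.5 -14 0 0 -0.36;0 18.5 8 -13 0 0 -0.42;0 19.1 8.2 -12 0 0 -0.42;0 19.1 8.2 -10.5 0 0 -0.42;0 19.1 8.2 -9.2 0 0 -0.42;0 19.1 8.2 -9.2 0 0 -0.42;0 19.1 8.2 -9.2 0 0 -0.42;0 19.1 8.2 -9.2 0 0 -0.42",
)

```text
time_s: 14.32
eef_pos: [609.2, -232.2, 120.1]
ee_rot: [0.0, 0.69, 0.724, 0.0]
force: [-0.4, 0.6, -0.7]
grip_width: 0.691
grip_force: 54.8
```

```bash
python3 - <<'E'
from h import *
np.set_printoptions(precision=3,suppress=True)
m=camera_model("wrist");w=capture("wrist");s=sense();R=qR(s["ee_rot"]);print(s["time_s"],s["eef_pos"],"yaw",np.arctan2(-R[0,0],R[1,0]),R[2],s["force"])
S=capture("side");m2=camera_model("side");sc=capture("scene");m1=camera_model("scene")
t=s["eef_pos"];a=t+R[:,0]*0
for z in(120,125):
  for dx in (0,): pass
mk=masks("roll_center",[t[0],t[1],125],("scene","side"))
for k in mk: print([ (z,fit([k],(t[0],t[1],[.05]),z,150,60)) for z in(121,125,129)])
def crop(I,m):
    x,y=[int(v) for v in proj(m,[607,-160,125])];return cv2.resize(I[y-60:y+60,x-80:x+80],(400,300),interpolation=cv2.INTER_CUBIC)
cv2.imwrite("pics/pre.png",cv2.vconcat([cv2.hconcat([crop(S,m2),crop(sc,m1)]),cv2.hconcat([cv2.resize(w,(400,300)),np.zeros((300,400,3),np.uint8)])])[:,:,::-1])
E
```

```text
14.3667 [ 609.317 -232.174  120.327] yaw 0.04883176392616817 [-0.001  0.001 -1.   ] [ 0.597 -0.469 -2.062]
[(121, (array([ 603.494, -233.424,    0.081]), np.float64(0.27555555555555555))), (125, (array([ 607.877, -231.577,    0.051]), np.float64(0.27640238169852716))), (129, (array([ 611.994, -228.767,    0.018]), np.float64(0.2872670807453416)))]
[(121, (array([ 618.33 , -226.867,    0.039]), np.float64(0.2537707390648567))), (125, (array([ 611.171, -229.884,    0.089]), np.float64(0.26634472511144136))), (129, (array([ 607.836, -232.783,    0.043]), np.float64(0.2728937728937729)))]
```

View pics/pre.png

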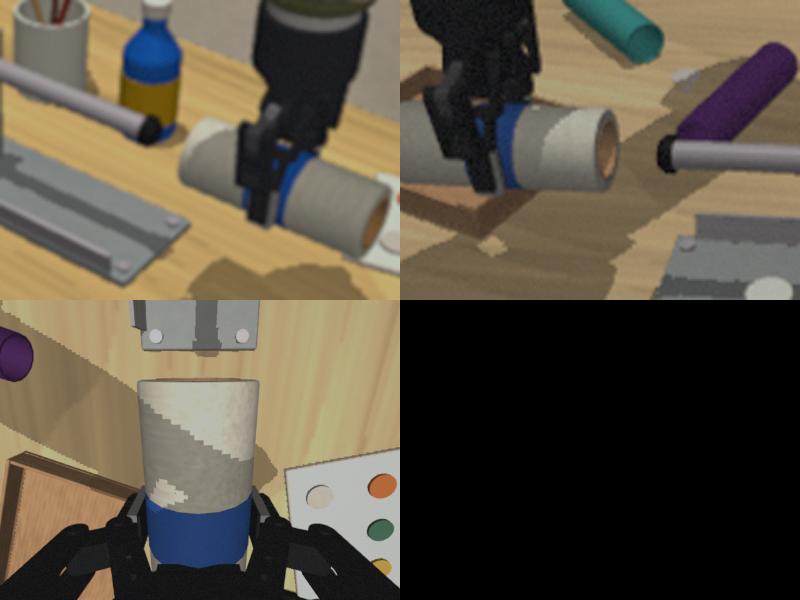

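The crops show the roll level and its bore aligned with the bar tip. I'll insert in steps and watch the force.

>>> step_arm(
  commands="0 1.5 0 0 0 0 0;0 3 0 0 0 0 0;0 3.5 0 0 0 0 0;0 4 0 0 0 0 0;0 4.5 0 0 0 0 0;0 5 0 0 0 0 0;0 5.5 0 0 0 0 0;0 5.5 0 0 0 0 0;0 5.5 0 0 0 0 0",
)

```text
time_s: 15.32
eef_pos: [606.5, -176.6, 119.3]
ee_rot: [0.0, 0.689, 0.725, -0.0]
force: [0.1, -1.3, -2.5]
grip_width: 0.691
grip_force: 54.9
```

>>> step_arm(
  commands="0 2 0 0 0 0 0;0 4 0 0 0 0 0;0 6 0 0 0 0 0;0 8 0 0 0 0 0;0 10 0 0 0 0 0;0 11 0 0 0 0 0;0 11 0 0 0 0 0",
)

```text
time_s: 15.9
eef_pos: [600.9, -65.4, 119.4]
ee_rot: [-0.0, 0.689, 0.725, 0.0]
force: [-0.0, -0.1, -1.7]
grip_width: 0.694
grip_force: 54.9
```

```bash
python3 - <<'E'
from h import *
np.set_printoptions(precision=3,suppress=True)
m=camera_model("wrist");w=capture("wrist");s=sense();print(s["time_s"],s["eef_pos"],s["force"])
S=capture("side");m2=camera_model("side");sc=capture("scene");m1=camera_model("scene")
def crop(I,m):
    x,y=[int(v) for v in proj(m,[602,-70,125])];return cv2.resize(I[y-60:y+60,x-80:x+80],(400,300),interpolation=cv2.INTER_CUBIC)
cv2.imwrite("pics/ins.png",cv2.vconcat([cv2.hconcat([crop(S,m2),crop(sc,m1)]),cv2.hconcat([cv2.resize(w,(400,300)),np.zeros((300,400,3),np.uint8)])])[:,:,::-1])
E
```

```text
15.95 [601.08  -66.685 119.39 ] [-0.634 -0.847 -1.618]
```

View pics/ins.png

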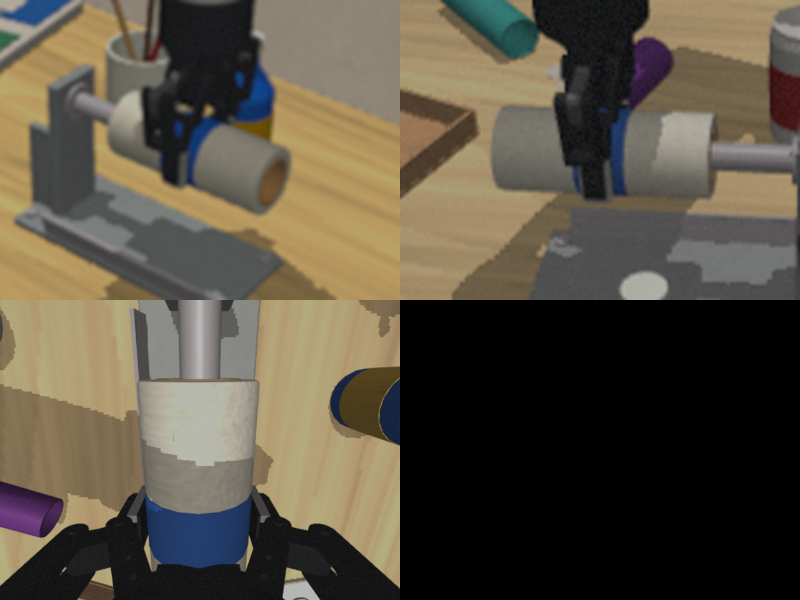

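The roll is threaded and centred on the bar with no contact force. That was my 11th view, one over the limit of 10, so I'll check the rest numerically. Next: finish the slide, lower 9 mm, release and retreat.

>>> step_arm(
  commands="0 2 0 0 0 0 0;0 4 0 0 0 0 0;0 4.7 0 0 0 0 0;0 4.7 0 0 0 0 0;0 4.7 0 0.4 0 0 0;0 4.7 0 0.8 0 0 0;0 4.7 0 0.8 0 0 0;0 4.7 0 0.8 0 0 0",
)

```text
time_s: 16.72
eef_pos: [598.5, -20.7, 110.9]
ee_rot: [-0.0, 0.69, 0.724, -0.0]
force: [0.2, 0.1, -1.2]
grip_width: 0.694
grip_force: 54.9
```

>>> step_arm(
  commands="1 0 0 0 0 0 0;1 0 0 0 0 0 0;1 0 0 0 0 0 0;1 0 0 0 0 0 0;1 0 0 0 0 0 0;1 0 0 0 0 0 0;1 0 0 -1 0 0 0;1 0 0 -3 0 0 0;1 0 0 -6 0 0 0;1 0 0 -10 0 0 0;1 0 0 -14 0 0 0;1 0 0 -14 0 0 0;1 0 0 -14 0 0 0",
)

```text
time_s: 17.8
eef_pos: [599.2, -20.0, 254.3]
ee_rot: [0.002, 0.689, 0.725, 0.001]
force: [-1.1, -0.6, -0.4]
grip_width: 1.001
grip_force: 0.0
```

```bash
python3 - <<'E'
from h import *
np.set_printoptions(precision=3,suppress=True)
m=camera_model("wrist");w=capture("wrist");s=sense();print(s["time_s"],s["eef_pos"],s["force"],s["grip_width"])
for c in("scene","side"):capture(c)
for c in("wrist","side","scene"):
    mk=masks("roll_center",[599,-20,116],(c,))
    if mk: print(c,fit(mk,(599,-20,[0.05]),116,150,60))
for c in("wrist",):print([(x["xy"],round(x["score"],2),atz(m,x["xy"],125)) for x in spot_point(c,"bar_tip")[:1]])
for n,z in(("core_center",27),("bottle",0),("can",0),("brushpot",0)):
    print(n,[(c,x["xy"],atz(camera_model(c),x["xy"],z)) for c in("scene","side") for x in spot_point(c,n)[:2]])
# upright top-face rows along its centre column in the wrist view
for z,y in((150,-18.5+87.5),(150,-18.5+99.5)):print("expected upright edge",proj(m,[598.5-.051*(y+18.5),y,z]))
E
```

```text
17.85 [598.553 -19.792 252.038] [ 0.309 -0.793 -0.548] 0.9990686133464124
wrist (array([595.37 , -17.266,   0.058]), np.float64(0.041122019635343565))
side (array([601.938, -13.332,   0.035]), np.float64(0.0922528032619776))
scene (array([598.463, -20.006,   0.078]), np.float64(0.03352490421455934))
[([317.6, 348.5], 0.85, array([ 603.119, -115.686,  125.   ]))]
core_center [('scene', [486.1, 274.0], array([442.052, 350.505,  27.   ])), ('scene', [212.7, 208.9], array([ 238.454, -296.86 ,   27.   ])), ('side', [341.2, 439.7], array([ 221.691, -299.213,   27.   ])), ('side', [209.1, 213.6], array([454.39 , 370.851,  27.   ]))]
bottle [('scene', [281.9, 392.1], array([766.297,  -2.734,   0.   ])), ('side', [393.4, 225.1], array([764.507,   2.153,   0.   ])), ('side', [362.4, 217.1], array([741.16 ,  86.651,   0.   ]))]
can [('scene', [339.7, 257.8], array([381.139,  47.257,   0.   ])), ('side', [266.0, 289.0], array([379.891,  57.921,   0.   ]))]
brushpot [('scene', [366.2, 398.6], array([760.791, 129.514,   0.   ])), ('side', [357.1, 209.1], array([763.232, 123.556,   0.   ]))]
expected upright edge [317.974 101.613]
expected upright edge [317.952  79.389]
```

```bash
python3 -c "
from rig import *
print(finish_job())"
```

```text
the job is handed in; nothing more can be done
None
```

I handed the job in at about 18 s on the robot clock. The core is in the tub and the fresh roll hangs about mid-bar, past the stop; the bottle, can and pot showed no movement, and no verdict came back; I viewed 11 pictures, one over your limit of 10.

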